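Four clicks of feed on the drill grinder, then clamp the slide

ROBOT

A 6-joint arm with a two-finger parallel gripper is mounted at the origin on the work surface. World frame = base frame: x ahead of the robot, y to its left, z up, the work surface at z = 0. Lengths are in m, angles in rad, forces in N, time in s.
With the tool pointing down it reaches from about 0.275 to 0.725 m from the base axis. Payload 15.9 kg.
Tool frame: the origin (TCP) lies at the very end of the fingers, on their centre line; the grasp point (between the pads) lies bot.hold_point_z behind it (bot.hold_point_z is the distance from the TCP to the grasp point, in m); z points along the fingers, y is the line along which they close (so a half turn about z gives the same grasp; the last joint's range is limited). The gripper opens to 85 mm and grips with 20 to 120 N. Pads are 22 mm wide; open, the fingers measure 114 mm over their backs; the gripper's body (76 mm by 85 mm) begins 54 mm behind the grasp point. The pads swing forward as they close: fully open they stand 13 mm farther back than shut.
Start: joints at [1.328, 0.213, -0.034, 1.323, 0, 1.571], TCP at [0.12, 0.485, 0.231] pointing down, gripper open.
Joint ranges: [-2.98, 2.98], [-0.74, 1.72], [-1.14, 1.35], [-2.1, 2.04], [-1.57, 1.44], [-3.14, 3.14]. Speed limits (rad/s): [1.89, 1.89, 2.39, 2.57, 3.14, 3.14].

INTERFACE

Orientations are given as a rotation vector (axis times angle).
In Python, from station import bot, release, grasp, kinematics, optics gives the robot as it stands. Calls block until the motion is done:
- bot.move_ptp(position, orientation): joint-space move of the TCP to a pose.
- bot.move_straight(position, feed=0.15, frame=None): straight line of the TCP; frame=None keeps the orientation; feed is the mean speed in m/s.
- bot.goto_joints(angles): joint-space move.
- release() and grasp(): open the fingers fully, or close them until they stop; the grip force is fixed at half the most.
- bot.dwell(seconds).
- kinematics.inverse_kinematics(position, orientation): joint angles nearest the present ones, or None.
- bot.read_state(): the state.
- optics.camera(name): name is "scene" or "side" or "wrist"; returns the picture (480x640x3 uint8, red, green, blue); there is no depth.
- optics.camera_info(name): a dict with "intrinsics" (3x3 intrinsics, pixels), "world_to_cam" (4x4, takes a point from world to camera coordinates). Camera axes: x right, y down, z forward; pixel columns grow to the right and rows downward; lengths in m; the calibration is good to about 2 mm. A picture is of the moment at which its call begins: read the wrist's pose just before it. camera_info takes no time and is no camera call; for the wrist camera it gives the pose at the moment of the call.
A pose or a line that the arm cannot do raises bot.IKError and nothing moves.
- bot.finish_job(): hands the job in; it is judged then, once.
The state is a dict: "time_s": time; "q": joint angles; "joint_vel": joint speeds; "tau": joint torques, N m; "tool_pos": TCP position; "tool_rot": TCP orientation; "force": force on the tool from outside, world axes, zero at the start; "ft_torque": the same for the moment, N m; "opening": finger opening in m; "gripper_force": force on a finger pad.
Only numpy, scipy, OpenCV 4.12 (cv2) and the standard library are available. Lean on these libraries where they do the work, as an engineer would, in place of code of your own. Each camera call takes 0.05 s, during which the arm holds its last target. There are 200 camera calls.

TASK

With a fingertip, and without gripping anything, push the upright handle of the drill grinder's feed dial round clockwise (seen from above) by exactly four clicks from where it stands, gently and without ever going on into a fifth. Then press the black ball of the slide clamp lever beside it all the way down to its stop, and leave the dial on its fourth click. Leave the loose bushing, spare chuck and chuck key where they are.

Things in the scene. Friction and masses are not known exactly. Their poses are not given: they have to be found in the camera images.
- grinder: Grey bench drill grinder, fixed; origin on the bench under its 60 mm square feed column. x: front (robot's side) to back; y: away from the wheel housing; z up. Base 45 mm high, from x -145 to 125, y -380 to 120 mm. Wheel and housing, up to 250 mm high, at y below -140 mm. A chuck holder on the column's front reaches x -96, 145 mm high; an index finger beside the dial x -65, 181 mm high.
- dial_centre (a point): On the vertical axis of the feed dial on top of the column, level with the flat upper face of its handwheel, 190 mm above the bench. Dark handwheel, 94 mm diameter, over a bright graduated collar, 112 mm diameter (one line per click, 20 a turn; top at 178 mm). A nut of 8 mm radius in the middle stands 9 mm above the face, on a washer of 12 mm radius.
- handle (a point): Middle (half-way up) of the black upright handle on the feed dial: a round peg of 14 mm diameter that stands 40 mm above the handwheel's upper face (so 20 mm above and below this point), 38 mm from the dial's axis. It turns with the dial and may stand at any angle at the start.
- feed_dial (a joint): Angle of the feed dial in rad, 0 at the start (in a click), growing clockwise seen from above. A click is 0.314 rad (18 degrees), so four clicks are 1.257 rad. Between clicks the dial resists with a force at the handle that rises to about 2 to 5 N half-way and then gives way: the dial snaps forward by itself into the next click and stays there.
- clamp_ball (a point): Centre of the black ball, 22 mm in diameter, at the end of the slide clamp lever on the column's +y side. At the start the lever leans up towards the robot's side.
- clamp_pivot (a point): Point on the horizontal pivot axis (along the grinder's y) of the clamp lever, 90 mm from the ball's centre and in the plane in which the ball swings. 125 mm above the bench.
- clamp_lever (a joint): Angle of the clamp lever in rad: grows as the ball is pressed down and forward (towards the grinder's -x), stop at 0.87 = clamped. At 0 the lever rises 35 degrees above level; at 0.87 it dips 15 degrees below. It starts between 0 and 0.2, takes about 1.5 to 3 N at the ball and stays where it is left.
- bushing_mid (a point): Centre of a loose steel bushing standing on the bench, 58 mm in diameter and 45 mm high. To be left alone.
- spare_chuck_mid (a point): Middle of a loose drill chuck standing on the bench, 44 mm in diameter and 66 mm high. To be left alone.
- chuck_key_mid (a point): Middle of a loose T-shaped chuck key 80 mm long lying on the base casting behind the column. To be left alone.

How it is judged:
By the outcome, as a careful person would: the job done as asked, in the order asked, and still so for the second after the job is handed in, with the robot touching nothing.
It also fails if it takes over 64 s, if anything falls off the work surface, if the arm or the gripper's body presses on something with over 40 N, if the wrist force passes 120 N, or if a joint passes its speed limit or range.

## Working session

There is one attempt and no reset: what is moved stays moved. The work goes in short steps, each a Python script; the robot and the scene stay as the last script left them, time stands still between calls to the robot, and variables do not carry over. Pictures are saved under pics/ and viewed, at most 10 in all, crops included, and the job is handed in when it is done.

```bash
ls; mkdir -p pics; python3 - <<'E'
from station import bot, optics
import cv2
for n in("scene","side"):
    cv2.imwrite(f"pics/{n}0.png",optics.camera(n)[:,:,::-1])
    i=optics.camera_info(n);print(n,i["intrinsics"].round(1).tolist(),i["world_to_cam"].round(3).tolist())
s=bot.read_state();print(s["time_s"],s["tool_rot"],bot.hold_point_z,s["force"])
E
```

```text
pics
scene [[490.7, 0.0, 318.3], [0.0, 490.7, 247.0], [0.0, 0.0, 1.0]] [[-0.81, 0.586, -0.001, 0.429], [0.385, 0.531, -0.755, -0.194], [-0.442, -0.612, -0.656, 1.102], [0.0, 0.0, 0.0, 1.0]]
side [[497.2, 0.0, 322.6], [0.0, 497.2, 243.1], [0.0, 0.0, 1.0]] [[0.692, -0.722, -0.016, -0.32], [-0.432, -0.397, -0.81, 0.429], [0.578, 0.567, -0.587, 0.4], [0.0, 0.0, 0.0, 1.0]]
0.1 [-3.80417351e-01 -3.11833910e+00  1.51215370e-03] 0.0187 [-0.42868209  1.12665339  0.48735812]
```

View pics/scene0.png

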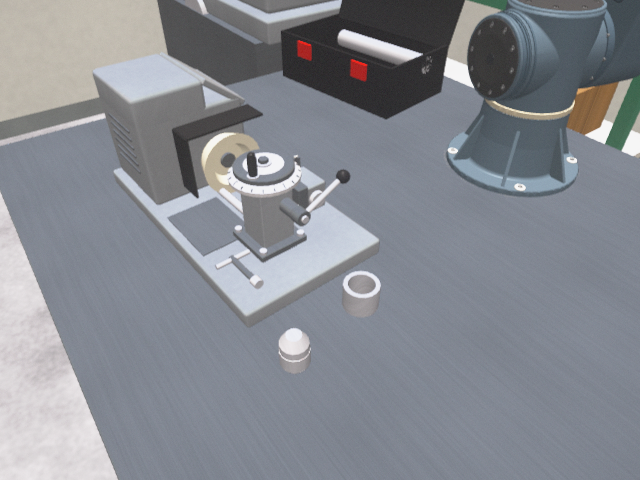

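View pics/side0.png

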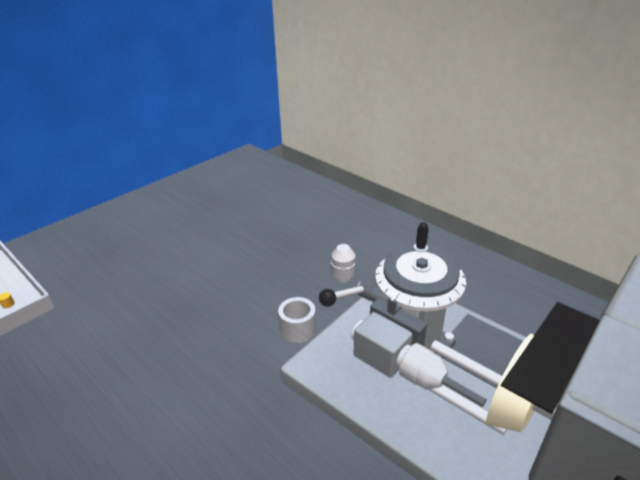

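The scene view shows the dial at about (265,168), the handle at (252,164) and the ball at (344,176). In the side view they are at (421,268), (422,236) and (327,297). I'll zoom in on both.

```bash
python3 - <<'E'
import cv2,numpy as np
a=cv2.imread("pics/scene0.png")[140:220,215:365];b=cv2.imread("pics/side0.png")[215:315,310:475]
a=cv2.resize(a,None,fx=4,fy=4,interpolation=2)
b=cv2.resize(b,(600,364),interpolation=2)[:280]
cv2.imwrite("pics/crop.png",np.vstack([a,b]))
for n,boxes in(("scene0",{"ball":(335,165,355,187),"handle":(243,145,262,180)}),("side0",{"ball":(315,285,338,310),"handle":(412,218,432,248)})):
    im=cv2.imread(f"pics/{n}.png")
    for k,(x0,y0,x1,y1) in boxes.items():
        m=(im[y0:y1,x0:x1].max(2)<45).astype(np.uint8)
        c,l,s,ce=cv2.connectedComponentsWithStats(m)
        for i in range(1,c): 
            if s[i,4]>15: print(n,k,s[i]+[x0,y0,0,0,0],ce[i]+[x0,y0])
E
```

```text
side0 ball [320 297  15   8  62] [326.43548387 300.90322581]
side0 handle [417 226  10  22 162] [421.48148148 236.33950617]
```

View pics/crop.png

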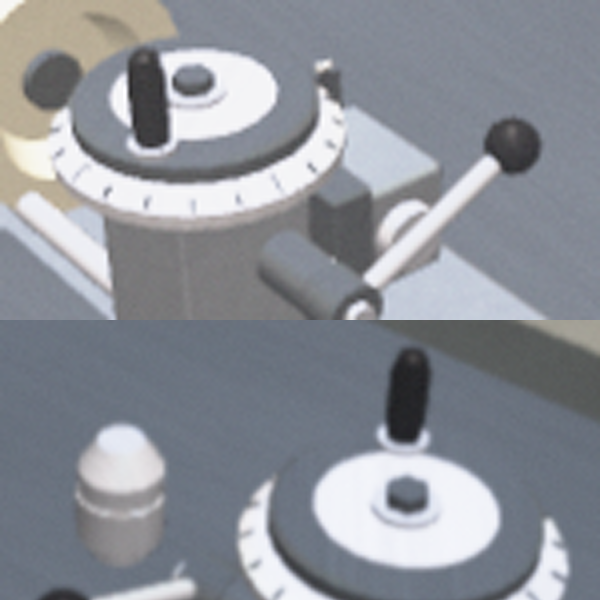

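```bash
cat > h.py <<'E'
import numpy as np
from station import bot, optics, kinematics, grasp, release
def ray(n,p,info=None):
    i=info or optics.camera_info(n);K,T=i["intrinsics"],i["world_to_cam"];R=T[:3,:3]
    d=R.T@np.linalg.solve(K,[p[0],p[1],1.]);return -R.T@T[:3,3],d/np.linalg.norm(d)
def plane(n,p,z):
    o,d=ray(n,p);return o+d*(z-o[2])/d[2]
def tri(p,q):
    o,d=ray("scene",p);a,e=ray("side",q)
    s=np.linalg.lstsq(np.c_[d,-e],a-o,rcond=None)[0];A=o+d*s[0];B=a+e*s[1]
    return (A+B)/2,np.linalg.norm(A-B)
E
python3 - <<'E'
from h import *
import cv2
np.set_printoptions(precision=4,suppress=True)
for k,p,q in(("handle",(252,164.5),(422,236.5)),("nut",(263.2,159.5),(422.2,260.4)),("ball",(343,176.3),(327,297))): print(k,*tri(p,q))
for n,(x0,y0,x1,y1),s in(("scene",(238,148,292,178),0),("side",(392,246,452,285),0)):
    im=cv2.imread(f"pics/{n}0.png")[y0:y1,x0:x1]
    m=(im.min(2)>190).astype(np.uint8)
    cs=[c for c in cv2.findContours(m,cv2.RETR_EXTERNAL,cv2.CHAIN_APPROX_NONE)[0] if len(c)>30]
    for c in cs:
        w=np.array([plane(n,p[0]+[x0,y0],.190)[:2] for p in cv2.convexHull(c).astype(float)])
        print(n,len(c),cv2.minEnclosingCircle(w.astype(np.float32)), w.min(0),w.max(0))
print("corners",plane("scene",(378,241),.045),plane("scene",(248,315),.045),"pivotish",plane("scene",(305.5,216),.125))
s=bot.read_state();i=optics.camera_info("wrist");print(i["intrinsics"].round(1).tolist());print("cam",-i["world_to_cam"][:3,:3].T@i["world_to_cam"][:3,3], s["tool_pos"],i["world_to_cam"])
E
```

```text
handle [ 0.6344 -0.0154  0.2096] 0.0003157195234405622
nut [ 0.6056 -0.036   0.1979] 0.0020675387112255483
ball [0.5047 0.0297 0.1644] 0.0003563031745460723
scene 90 ((0.6081000566482544, -0.03719929978251457), 0.035891540348529816) [ 0.5727 -0.0696] [ 0.6344 -0.0073]
side 138 ((0.6110163331031799, -0.03395480290055275), 0.037627216428518295) [ 0.574  -0.0675] [ 0.6446 -0.0057]
corners [0.4618 0.0764 0.045 ] [0.7192 0.091  0.045 ] pivotish [0.5794 0.0355 0.125 ]
[[347.6, 0.0, 322.6], [0.0, 347.6, 236.8], [0.0, 0.0, 1.0]]
cam [0.0494 0.5029 0.376 ] [0.1201 0.485  0.2309] [[ 0.2401  0.9707 -0.     -0.5001]
 [ 0.9293 -0.2298  0.2891 -0.039 ]
 [ 0.2806 -0.0694 -0.9573  0.3809]
 [ 0.      0.      0.      1.    ]]
```

```bash
cat >> h.py <<'E'
from scipy.spatial.transform import Rotation as Ro
C=np.array([.605,-.0365]);TH0=np.radians(35.7)
def pose(th,gap,z):   # fingertip centre behind a peg standing at angle th; tool x = push direction
    r=np.array([np.cos(th),np.sin(th)]);t=np.array([r[1],-r[0]])
    x=np.r_[t,0];Z=np.array([0,0,-1.]);R=Ro.from_matrix(np.c_[x,np.cross(Z,x),Z])
    return np.r_[C+.038*r-t*(.018+gap),z],R.as_rotvec()
E
python3 - <<'E'
from h import *
import cv2
for d in(0,-36,-72):print(np.round(kinematics.inverse_kinematics(*pose(TH0+np.radians(d),0,.206)),2))
grasp()
bot.move_ptp(*pose(TH0,.02,.30))
s=bot.read_state();print(s["time_s"],s["opening"],s["tool_pos"],s["force"],np.round(s["q"],2))
i=optics.camera_info("wrist");cv2.imwrite("pics/w1.png",optics.camera("wrist")[:,:,::-1])
np.savez("w1.npz",**i)
E
```

```text
[ 0.    0.49  0.29  1.37 -0.   -2.19]
[-0.03  0.53  0.36  1.4   0.   -1.59]
[-0.07  0.54  0.37  1.41 -0.   -1.01]
3.9917 7.109383475606041e-05 [0.6136369  0.01694243 0.29999436] [-0.38598491  1.25238449 -0.48068708] [ 0.03  0.48  0.51  1.61  0.   -2.17]
```

View pics/w1.png

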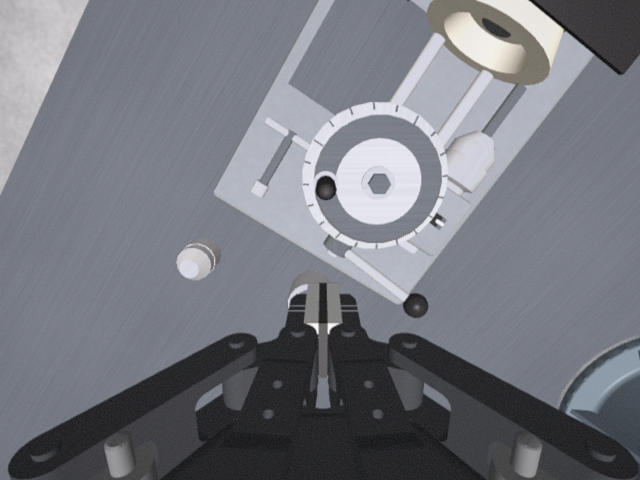

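The wrist view shows the nut at (379,183), the peg at (326,187) and the ball at (416,305). The way to the peg is clear.

```bash
python3 - <<'E'
from h import *
import cv2
np.set_printoptions(precision=4,suppress=True)
i=dict(np.load("w1.npz"));im=cv2.imread("pics/w1.png")
def pl(p,z):
    o,d=ray("",p,i);return o+d*(z-o[2])/d[2]
def blob(x0,y0,x1,y1,f):
    m=f(im[y0:y1,x0:x1].astype(int)).astype(np.uint8);n,l,s,c=cv2.connectedComponentsWithStats(m);k=1+s[1:,4].argmax();print(s[k]);return c[k]+[x0,y0]
dk=lambda a:a.max(2)<60
h=blob(308,168,345,208,dk);b=blob(398,288,435,322,dk);n=blob(368,170,392,194,lambda a:a.max(2)<150)
print(h,b,n)
print("peg",[pl(h,z) for z in(.22,.23)],"nut",pl(n,.199),"ball",pl(b,.1644))
pg=pl(h,.222)[:2]-pl(n,.199)[:2];print(np.linalg.norm(pg),np.degrees(np.arctan2(pg[1],pg[0])))
E
```

```text
[  8   8  20  24 227]
[  5   6  25  23 336]
[  0   4  22  20 336]
[325.1674 186.1718] [414.8512 304.369 ] [378.8452 183.3423]
peg [array([ 0.6364, -0.0162,  0.22  ]), array([ 0.6373, -0.0173,  0.23  ])] nut [ 0.6048 -0.0375  0.199 ] ball [0.5041 0.0292 0.1644]
0.03807479721649121 33.617382342201616
```

```bash
sed -i 's/^C=.*/C=np.array([.6048,-.0375]);TH0=np.radians(34.7)/' h.py
cat >> h.py <<'E'
def push(a,b,step=1.5,limit=9.):   # degrees of nominal peg travel, logs force along the push
    out=[]
    for d in np.arange(a,b+1e-6,step):
        th=TH0-np.radians(d);p,o=pose(th,0,.206);bot.move_straight(p,feed=.02,frame=o)
        f=np.array(bot.read_state()["force"])-F0;t=np.array([np.sin(th),-np.cos(th)])
        out.append((round(d,1),round(-f[:2]@t,1),round(f[2],1)))
        if np.linalg.norm(f)>limit: print("LIMIT",f);break
    print(out);return out
E
python3 - <<'E'
import h;from h import *
p,o=pose(TH0,.012,.206)
bot.move_straight(np.r_[p[:2],.30],feed=.08,frame=o);bot.move_straight(p,feed=.08)
bot.dwell(.3);h.F0=np.array(bot.read_state()["force"]);np.save("F0.npy",h.F0);print(h.F0)
for g in np.arange(.010,-.0001,-.001):
    bot.move_straight(pose(TH0,g,.206)[0],feed=.02);f=bot.read_state()["force"]-h.F0;print(round(g*1e3),f.round(1),end=' ')
    if np.linalg.norm(f)>2.5:break
print()
push(1.5,30)
print(bot.read_state()["time_s"])
E
```

```text
[0.67888371 0.05092295 0.41474189]
10 [-0.5  0.8  0.7] 9 [-0.7 -0.2 -0.4] 8 [-0.5 -0.2 -0.2] 7 [ 0.  -0.2  0.3] 6 [-0.2 -0.6 -1.8] 5 [-1.8 -0.4 -0. ] 4 [-0.4 -0.3 -0. ] 3 [-0.2 -1.1 -1.4] 2 [-1.4 -0.2 -0.9] 1 [-0.9  0.1 -0.5] 0 [-0.1  2.5 -0.5] 
[(np.float64(1.5), np.float64(3.1), np.float64(0.1)), (np.float64(3.0), np.float64(4.8), np.float64(0.2)), (np.float64(4.5), np.float64(4.0), np.float64(0.1)), (np.float64(6.0), np.float64(1.5), np.float64(-0.2)), (np.float64(7.5), np.float64(-0.0), np.float64(0.0)), (np.float64(9.0), np.float64(0.6), np.float64(-0.4)), (np.float64(10.5), np.float64(0.3), np.float64(0.0)), (np.float64(12.0), np.float64(-0.1), np.float64(0.2)), (np.float64(13.5), np.float64(0.9), np.float64(-0.4)), (np.float64(15.0), np.float64(-0.0), np.float64(-1.1)), (np.float64(16.5), np.float64(0.8), np.float64(-0.4)), (np.float64(18.0), np.float64(0.1), np.float64(-0.5)), (np.float64(19.5), np.float64(3.3), np.float64(0.6)), (np.float64(21.0), np.float64(2.9), np.float64(0.5)), (np.float64(22.5), np.float64(2.5), np.float64(0.2)), (np.float64(24.0), np.float64(1.4), np.float64(-1.2)), (np.float64(25.5), np.float64(-0.2), np.float64(-0.4)), (np.float64(27.0), np.float64(-0.8), np.float64(-0.3)), (np.float64(28.5), np.float64(0.4), np.float64(-0.4)), (np.float64(30.0), np.float64(0.1), np.float64(-0.0))]
13.6833
```

Two snaps came through clearly, at about 7° and 25° of nominal travel. I expect the third at about 43° and the fourth at about 61°, so I'll push to 64°, well short of the fifth click, which starts near 72°.

```bash
python3 - <<'E'
import h;from h import *
import cv2
h.F0=np.load("F0.npy")
push(31.5,64.5)
print(bot.read_state()["time_s"])
# view from the fixed cameras
for n in("scene","side"):cv2.imwrite(f"pics/{n}1.png",optics.camera(n)[:,:,::-1])
np.savez("w2.npz",**optics.camera_info("wrist"));cv2.imwrite("pics/w2.png",optics.camera("wrist")[:,:,::-1])
E
```

```text
[(np.float64(31.5), np.float64(0.1), np.float64(-0.6)), (np.float64(33.0), np.float64(-0.3), np.float64(-0.0)), (np.float64(34.5), np.float64(-0.9), np.float64(-0.2)), (np.float64(36.0), np.float64(0.7), np.float64(-0.4)), (np.float64(37.5), np.float64(2.0), np.float64(-0.3)), (np.float64(39.0), np.float64(2.3), np.float64(-0.7)), (np.float64(40.5), np.float64(3.2), np.float64(-0.3)), (np.float64(42.0), np.float64(1.7), np.float64(-0.2)), (np.float64(43.5), np.float64(0.1), np.float64(0.5)), (np.float64(45.0), np.float64(0.2), np.float64(-0.1)), (np.float64(46.5), np.float64(-0.1), np.float64(-1.1)), (np.float64(48.0), np.float64(-1.5), np.float64(0.2)), (np.float64(49.5), np.float64(-0.9), np.float64(-0.8)), (np.float64(51.0), np.float64(-0.8), np.float64(-0.1)), (np.float64(52.5), np.float64(-0.4), np.float64(0.2)), (np.float64(54.0), np.float64(-0.3), np.float64(-0.0)), (np.float64(55.5), np.float64(2.1), np.float64(-0.5)), (np.float64(57.0), np.float64(2.9), np.float64(-0.7)), (np.float64(58.5), np.float64(3.8), np.float64(0.1)), (np.float64(60.0), np.float64(1.6), np.float64(-0.2)), (np.float64(61.5), np.float64(0.6), np.float64(0.0)), (np.float64(63.0), np.float64(-0.5), np.float64(-0.8)), (np.float64(64.5), np.float64(-0.9), np.float64(-1.1))]
19.4333
```

View pics/w2.png

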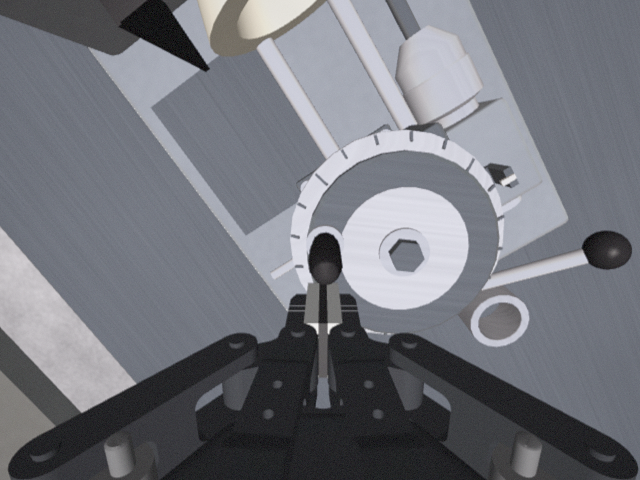

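The peg (top at about (324,271)) now sits ahead of the fingertip after four snaps, and the nut is at (406,255). I'll back off, rise and check the angle.

```bash
python3 - <<'E'
from h import *
import cv2
th=TH0-np.radians(64.5)
bot.move_straight(pose(th,.01,.206)[0],feed=.05);p=pose(th,.025,.30);bot.move_straight(np.r_[pose(th,.01,0)[0][:2],.25],feed=.1);bot.move_straight(p[0],feed=.1)
i=optics.camera_info("wrist");im=optics.camera("wrist")[:,:,::-1];cv2.imwrite("pics/w3.png",im);np.savez("w3.npz",**i)
print(bot.read_state()["time_s"])
E
```

```text
21.25
```

View pics/w3.png

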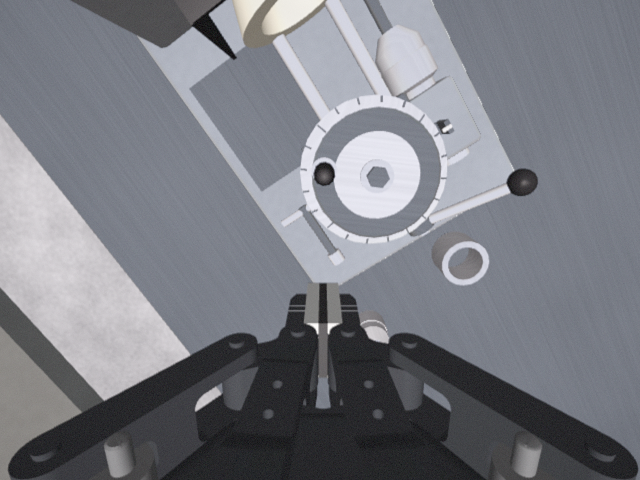

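```bash
python3 - <<'E'
from h import *
import cv2
i=dict(np.load("w3.npz"));im=cv2.imread("pics/w3.png")
def pl(p,z):
    o,d=ray("",p,i);return o+d*(z-o[2])/d[2]
def blob(x0,y0,x1,y1,T):
    m=(im[y0:y1,x0:x1].max(2)<T).astype(np.uint8);n,l,s,c=cv2.connectedComponentsWithStats(m);return c[1+s[1:,4].argmax()]+[x0,y0]
h=blob(308,155,340,192,60);n=blob(365,166,388,190,150);b=blob(500,162,545,200,60)
pg=pl(h,.222)[:2]-pl(n,.199)[:2];print(h,n,np.linalg.norm(pg),np.degrees(np.arctan2(pg[1],pg[0])),pl(n,.199),"ball",pl(b,.1644))
o=Ro.from_matrix(np.c_[[-1,0,0],[0,1,0],[0,0,-1]]).as_rotvec()
xy=[.497,.030]
bot.move_ptp(np.r_[xy,.30],o);bot.move_straight(np.r_[xy,.185],feed=.1);bot.dwell(.3)
F0=np.array(bot.read_state()["force"]);out=[]
for z in np.arange(.182,.104,-.002):
    bot.move_straight(np.r_[xy,z],feed=.03);f=bot.read_state()["force"]-F0;out.append((round(z,3),*f.round(1).tolist()))
    if f[2]>12:break
print(out,bot.read_state()["time_s"])
E
```

```text
[324.00956938 172.23923445] [377.39156627 176.4939759 ] 0.03787112197679312 -38.08005835164676 [ 0.60469598 -0.03772376  0.199     ] ball [0.50415118 0.02940886 0.1644    ]
[(np.float64(0.182), -0.7, 1.3, 2.3), (np.float64(0.18), -1.4, -0.5, 1.4), (np.float64(0.178), -0.4, 1.0, 0.9), (np.float64(0.176), -0.9, -0.0, 1.1), (np.float64(0.174), -1.1, 0.5, 2.1), (np.float64(0.172), -0.4, 0.9, 1.6), (np.float64(0.17), -0.8, 0.2, 1.4), (np.float64(0.168), -1.7, 1.1, 1.4), (np.float64(0.166), -0.8, 1.6, 1.1), (np.float64(0.164), -1.4, 1.4, 1.9), (np.float64(0.162), -1.5, 1.6, 1.2), (np.float64(0.16), -1.1, 1.3, 1.8), (np.float64(0.158), -1.3, 1.6, 1.7), (np.float64(0.156), -2.5, 1.6, 1.5), (np.float64(0.154), -1.1, 2.2, 1.9), (np.float64(0.152), -2.1, 1.2, 1.9), (np.float64(0.15), -1.8, 0.8, 0.5), (np.float64(0.148), -1.5, 1.4, 1.1), (np.float64(0.146), -1.0, 0.6, 1.3), (np.float64(0.144), -1.5, 1.7, 1.4), (np.float64(0.142), -1.1, 1.1, 1.1), (np.float64(0.14), -1.0, 1.4, 0.7), (np.float64(0.138), -1.2, -0.2, 2.3), (np.float64(0.136), 0.1, 0.4, 0.6), (np.float64(0.134), -0.1, 1.0, 1.7), (np.float64(0.132), -0.7, 1.0, 1.4), (np.float64(0.13), -0.3, 2.4, 0.3), (np.float64(0.128), -1.7, 1.2, 1.2), (np.float64(0.126), -1.1, 1.4, 1.5), (np.float64(0.124), -1.3, 0.8, 1.7), (np.float64(0.122), -1.6, 1.5, -0.1), (np.float64(0.12), -1.8, 0.5, 1.7), (np.float64(0.118), -1.1, 1.9, 1.2), (np.float64(0.116), -1.4, 0.9, 1.4), (np.float64(0.114), -0.6, 1.1, 1.1), (np.float64(0.112), -2.9, 1.0, 9.3), (np.float64(0.11), -9.8, 0.5, 30.5)] 33.1583
```

The dial has turned 33.6° − (−38.1°) = 71.7°, which is four clicks. The lever met a hard stop at z≈0.112, where I expected it. I'll lift off and check.

```bash
python3 - <<'E'
from h import *
import cv2
bot.move_straight([.497,.030,.20],feed=.06);bot.move_straight([.45,.12,.32],feed=.12)
s=bot.read_state();print(s["time_s"],s["tool_pos"],s["force"])
a=[optics.camera(n)[:,:,::-1] for n in("scene","side")]
cv2.imwrite("pics/f.png",np.hstack([a[0][120:400,160:400],a[1][200:480,260:500]]))
E
```

```text
36.2667 [0.44995601 0.11969739 0.31950238] [ 0.26745019 -0.2413446   0.54118792]
```

View pics/f.png

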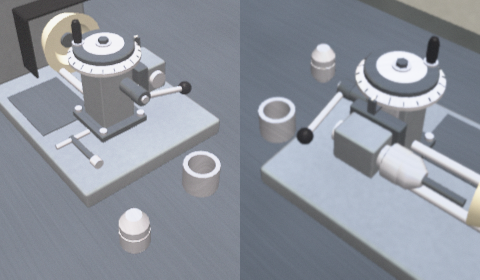

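The lever ball is now low, at scene (345,207) and side (325,335). The peg has turned and the loose parts haven't moved. I'll confirm the ball's height, then hand in.

```bash
python3 - <<'E'
from h import *
p,e=tri((345,207.5),(325,335));print(p,e)
if p[2]<.107: bot.finish_job();print("done")
E
```

```text
[0.49869506 0.02936092 0.1024468 ] 0.0017313890076941613
the job is handed in; nothing more can be done
done
```

The job is handed in: the dial is four clicks clockwise (71.7° measured before the lever press), the clamp lever is down at its stop, the loose parts look unmoved, and the arm is clear, at about 36 s.

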